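# Put the lids back on the food containers

## Robot

A 6-joint arm with a two-finger parallel gripper is mounted at the origin on a cart in front of the work surface, level with it; the furniture and walls round the work are solid. World frame = base frame: x ahead of the robot, y to its left, z up, the work surface at z = 0. Lengths are in mm, angles in rad, forces in N, time in s.
With the tool pointing down it reaches from about 350 to 1000 mm from the base axis. Payload 7.1 kg.
Tool frame: the origin (TCP) lies at the very end of the fingers, on their centre line; the grasp point (between the pads) lies 19 mm behind it; z points along the fingers, y is the line along which they close (so a half turn about z gives the same grasp; the last joint's range is limited). The gripper opens to 85 mm and grips with 20 to 120 N. Pads are 22 mm wide; open, the fingers measure 114 mm over their backs; the gripper's body (76 mm by 85 mm) begins 54 mm behind the grasp point. The pads swing forward as they close: fully open they stand 13 mm farther back than shut.
Start: joints at [1.225, 0.423, 1.63, -0, 1.089, -0.019], TCP at [200.602, 591.915, 231.319] pointing down, gripper open.
Joint ranges: [-3, 3], [-0.9, 2.11], [0.09, 2.58], [-1.31, 4.45], [0.11, 2.69], [-2.54, 2.54]. Speed limits (rad/s): [2.39, 2.39, 3.01, 3.14, 3.14, 3.14].

## Interface

Orientations are given as a unit quaternion [x, y, z, w].
In Python, from rig import arm gives the robot as it stands. Calls block until the motion is done:
- arm.reach(position, orientation): joint-space move of the TCP to a pose.
- arm.move_l(position, speed=150, rotation=None, until_force=None): straight line of the TCP; rotation=None keeps the orientation; speed is the mean speed in mm/s. With until_force (N) it stops when the force on the tool has changed by that much, and returns True; else False.
- arm.set_joints(angles): joint-space move.
- arm.let_go() and arm.gripper_close(grip_force=None): open the fingers fully, or close them until they stop; grip_force is the grip in N (None keeps the last).
- arm.wait(seconds).
- arm.inverse_kinematics(position, orientation): joint angles nearest the present ones, or None.
- arm.state(): the state.
- arm.get_image(name): name is "scene" or "top" or "wrist"; returns a dict with "color" (384x512x3 uint8, red, green, blue), "intrinsics" (3x3 intrinsics, pixels), "distortion" ([k1, k2, p1, p2, k3] as OpenCV has them; the pictures are not rectified), "R" (3x3) and "t" (3): a world point X has camera coordinates R X + t. Camera axes: x right, y down, z forward; pixel columns grow to the right and rows downward; lengths in mm; the calibration is good to about 2 mm. A picture is of the moment at which its call begins. There is no depth.
A pose or a line that the arm cannot do raises arm.PlanningError and nothing moves.
- arm.finish_job(): hands the job in; it is judged then, once.
The state is a dict: "time_s": time; "q": joint angles; "joint_velocities": joint speeds; "joint_torque": joint torques, N m; "tool_pos": TCP position; "orientation": TCP orientation; "ft_force": force on the tool from outside, world axes, zero at the start; "wrist_torque": the same for the moment, N m; "grip_width": finger opening in mm; "finger_force": force on a finger pad.
Only numpy, scipy, OpenCV 4.12 (cv2) and the standard library are available. Lean on these libraries where they do the work, as an engineer would, in place of code of your own. Each camera call takes 0.05 s, during which the arm holds its last target. There are 200 camera calls.

## Task

The four porcelain food containers and their wooden lids are washed and dry, and lie mixed on the worktop. Put on each container the lid that belongs to it, seated flat all round with its skirt down inside the mouth, so that all four are closed. Leave the containers standing where they are, and do not disturb the mug and the salt shaker.

Things in the scene. Friction and masses are not known exactly. Their poses are not given: they have to be found in the camera images.
- large_round: The large round food container: white porcelain, round, 120 mm across and 64 mm high outside, wall 5 mm, so the open mouth is 110 mm across. Stands loose, about 550 g. Origin: centre of its underside; z up.
- large_round_lid: Lid of the large round container: wooden plate 124 mm across, 10 mm thick; under it a tapered grey skirt 12 mm deep (102 mm across, 92 mm across at its foot); on it a grip bar 42 mm long along x, 14 mm along y, 26 mm tall. Origin: centre of the skirt's foot; z up. Seated, the plate lies on the rim, origin on the container's axis (4 mm play), 52 mm above its origin, in any turn.
- small_round: The small round food container: white porcelain, round, 86 mm across and 56 mm high outside, wall 5 mm, so the open mouth is 76 mm across. Stands loose, about 390 g. Origin: centre of its underside; z up.
- small_round_lid: Lid of the small round container: wooden plate 90 mm across, 10 mm thick; under it a tapered grey skirt 12 mm deep (68 mm across, 58 mm across at its foot); on it a grip bar 42 mm long along x, 14 mm along y, 26 mm tall. Origin: centre of the skirt's foot; z up. Seated, the plate lies on the rim, origin on the container's axis (4 mm play), 44 mm above its origin, in any turn.
- square: The square food container: white porcelain, square, corners rounded to 20 mm, 100 mm across and 60 mm high outside, wall 5 mm, so the open mouth is 90 mm across. Stands loose, about 460 g. Origin: centre of its underside; z up; x and y square to its sides.
- square_lid: Lid of the square container: wooden plate 104 mm across, 10 mm thick; under it a tapered grey skirt 12 mm deep (82 mm across, 72 mm across at its foot); on it a grip bar 42 mm long along x, 14 mm along y, 26 mm tall. Origin: centre of the skirt's foot; z up. Seated, the plate lies on the rim, origin on the container's axis (4 mm play), 48 mm above its origin; any quarter turn.
- oblong: The oblong food container: white porcelain, oblong, corners rounded to 20 mm, 132 mm by 88 mm and 52 mm high outside, wall 5 mm, so the open mouth is 122 mm by 78 mm. Stands loose, about 490 g. Origin: centre of its underside; z up; x along its long side.
- oblong_lid: Lid of the oblong container: wooden plate 136 mm by 92 mm, 10 mm thick; under it a tapered grey skirt 12 mm deep (114 mm by 70 mm, 104 mm by 60 mm at its foot); on it a grip bar 42 mm long along x, 14 mm along y, 26 mm tall. Origin: centre of the skirt's foot; z up. Seated, the plate lies on the rim, origin on the container's axis (4 mm play), 40 mm above its origin; x along both long sides.
- mug: Bystander: the white mug, 93 mm high, 92 mm across, beyond the work on the left. Loose. Origin: centre of its underside (the cup's axis stands some 16 mm from it). Leave it alone.
- salt_shaker: Bystander: the glass salt shaker with a grey cap, 44 mm across, 90 mm high, beyond the work. Loose. Origin: centre of its underside. Leave it alone.

How it is judged (in metres and radians):
At the end, for the whole second after the job is handed in: Each of the four lids sits on its own container: its centre within 8 mm of the container's axis, its height within 3 mm of fully seated, level within 0.06 rad, released and at rest; every container upright and within 40 mm of where it stood (horizontal distance between large_round_lid and large_round below 0.008 m and z of large_round_lid in the frame of large_round between 0.049 and 0.055 m and angle between each of large_round_lid, large_round, small_round_lid, small_round, square_lid, square, oblong_lid, oblong's own z axis and vertical below 0.06 rad and distance of each of large_round, small_round, square, oblong from where it was at the start of the episode below 0.04 m and linear speed of each of large_round_lid, small_round_lid, square_lid, oblong_lid below 0.01 m/s and horizontal distance between small_round_lid and small_round below 0.008 m and z of small_round_lid in the frame of small_round between 0.041 and 0.047 m and horizontal distance between square_lid and square below 0.008 m and z of square_lid in the frame of square between 0.045 and 0.051 m and horizontal distance between oblong_lid and oblong below 0.008 m and z of oblong_lid in the frame of oblong between 0.037 and 0.043 m); the robot touches nothing.
It fails at once if a container is shoved more than 40 mm or tipped (distance of any of large_round, small_round, square, oblong from where it was at the start of the episode above 0.04 m or angle between any of large_round, small_round, square, oblong's own z axis and vertical above 0.35 rad).
It fails at once if the mug is disturbed (distance of mug from where it was at the start of the episode above 0.03 m or angle between mug's own z axis and vertical above 0.35 rad).
It fails at once if the salt shaker is disturbed (distance of salt_shaker from where it was at the start of the episode above 0.03 m or angle between salt_shaker's own z axis and vertical above 0.35 rad).
It also fails if it takes over 96 s, if anything falls off the work surface, if the arm or the gripper's body presses on something with over 40 N, if the wrist force passes 120 N, or if a joint passes its speed limit or range.

## Working session

There is one attempt and no reset: what is moved stays moved. The work goes in short steps, each a Python script; the robot and the scene stay as the last script left them, time stands still between calls to the robot, and variables do not carry over. Pictures are saved under pics/ and viewed, at most 14 in all, crops included, and the job is handed in when it is done.

```bash
ls; mkdir -p pics
python3 - <<'E'
from rig import arm
import cv2,numpy as np
for n in ("top","scene"):
    d=arm.get_image(n); cv2.imwrite(f"pics/{n}0.png",cv2.resize(d["color"][...,::-1],(768,576),interpolation=cv2.INTER_CUBIC))
    np.savez(f"{n}0.npz",**{k:np.array(v) for k,v in d.items()})
    print(n,d["intrinsics"],d["distortion"],d["R"],d["t"])
print(arm.state())
E
```

```text
pics
top [[352.70031971   0.         257.07316229]
 [  0.         352.70031971 188.38820322]
 [  0.           0.           1.        ]] [-0.10937644  0.          0.          0.          0.        ] [[-0.01945224 -0.9998038   0.00373717]
 [-0.99325585  0.01889726 -0.11439279]
 [ 0.11429972 -0.00593716 -0.99342857]] [ 21.19473947 623.22303455 982.61281511]
scene [[401.04615413   0.         258.40930801]
 [  0.         401.04615413 193.45147121]
 [  0.           0.           1.        ]] [-0.01659081  0.          0.          0.          0.        ] [[ 0.51346699 -0.85810568 -0.00250738]
 [-0.53334617 -0.31684801 -0.78431448]
 [ 0.67223025  0.4040569  -0.62035837]] [-315.03467647  355.9971958   776.85183709]
{'time_s': 0.1, 'q': array([ 1.22498664e+00,  4.23791039e-01,  1.63059736e+00,  2.14655217e-05,
        1.08858328e+00, -1.90164800e-02]), 'joint_velocities': array([ 5.94551802e-04, -1.34793157e-03, -2.19181803e-03,  3.84593946e-04,
        7.01709662e-04, -2.91124123e-05]), 'joint_torque': array([ 7.17828971e-04, -5.58428442e+01, -2.82444173e+01, -6.92038452e-05,
        2.92289362e-03,  3.04104219e-05]), 'tool_pos': array([200.44632656, 591.47614689, 230.61316569]), 'orientation': array([ 1.62675378e-01,  9.86679404e-01, -6.76350127e-04, -1.34427836e-04]), 'ft_force': array([ 0.00082912, -0.19227599, -0.26269633]), 'wrist_torque': array([0.00377184, 0.01697706, 0.00897161]), 'finger_force': 0.0, 'grip_width': 85.69848247318409}
```

View pics/top0.png

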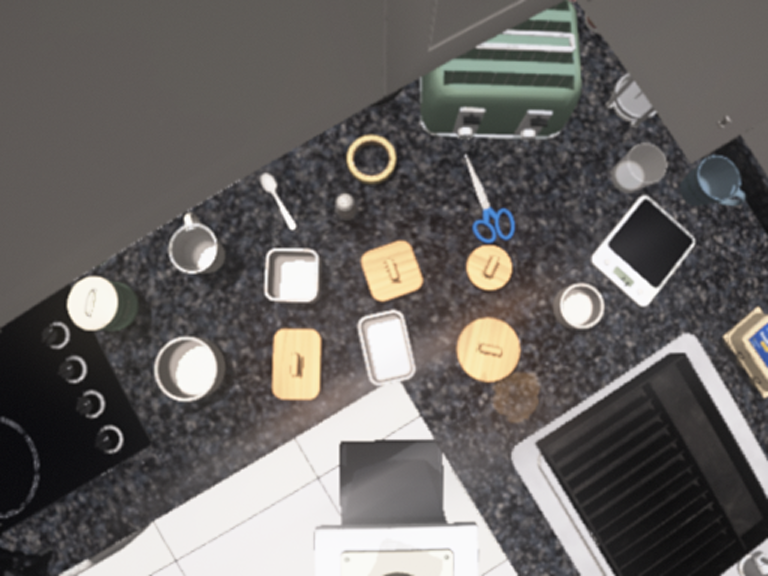

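View pics/scene0.png

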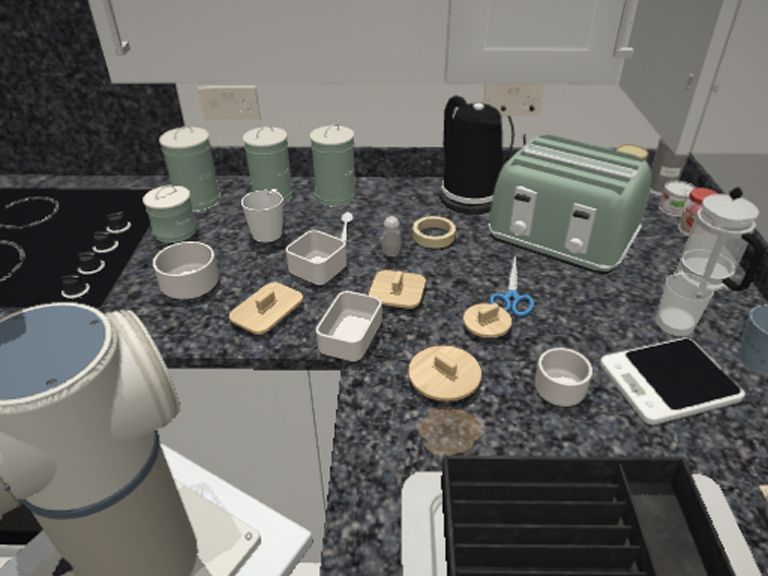

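Top view (768 px wide): lids are oblong (297,364), square (392,270), small round (489,268), large round (488,350). Containers are large round (190,370), square (292,275), oblong (386,347), small round (579,306). The mug is at (195,247) and the salt shaker at (345,205). The scene view shows all lids lying grip up. Next I triangulate roughly and look from the wrist camera.

```bash
cat > h.py <<'E'
import cv2,numpy as np
def rays(d,px):
    p=cv2.undistortPoints(np.float64(px).reshape(-1,1,2),d["intrinsics"],d["distortion"])[:,0]
    R,t=np.array(d["R"]),np.array(d["t"]).ravel()
    return -R.T@t, np.c_[p,np.ones(len(p))]@R
def plane(d,px,z):
    c,r=rays(d,px); return (c+r*((z-c[2])/r[:,2])[:,None])[:,:2]
def tri(obs):   # [(d,px)...] least-squares point
    A=np.zeros((3,3));b=np.zeros(3)
    for d,px in obs:
        c,r=rays(d,[px]); r=r[0]/np.linalg.norm(r[0]); P=np.eye(3)-np.outer(r,r); A+=P;b+=P@c
    return np.linalg.solve(A,b)
def proj(d,X):
    return cv2.projectPoints(np.float64(X).reshape(-1,1,3),cv2.Rodrigues(np.array(d["R"]))[0],np.float64(d["t"]),d["intrinsics"],d["distortion"])[0][:,0]
def wood(d):
    h=cv2.cvtColor(d["color"],cv2.COLOR_RGB2HSV)
    return cv2.inRange(h,(8,70,70),(30,255,255))
def comps(m,amin=150):
    m=cv2.morphologyEx(m,cv2.MORPH_CLOSE,np.ones((5,5),np.uint8))
    return [c[:,0] for c in cv2.findContours(m,cv2.RETR_EXTERNAL,cv2.CHAIN_APPROX_NONE)[0] if cv2.contourArea(c)>amin]
def load(f): return dict(np.load(f))
def save(d,f): np.savez(f,**{k:np.array(v) for k,v in d.items()})
E
cat > m1.py <<'E'
from h import *
T,S=load("top0.npz"),load("scene0.npz")
for n,d in(("T",T),("S",S)):
    for c in comps(wood(d)):
        m=cv2.moments(c); u=(m["m10"]/m["m00"],m["m01"]/m["m00"]); w=plane(d,c,22).astype(np.float32)
        r=cv2.minAreaRect(w); print(n,np.round(u,1),"A",m["m00"],"rect",np.round(r[0]),np.round(r[1]),round(r[2]))
lids=dict(oblong=(297,364),square=(392,270),small=(489,268),large=(488,350))
cont=dict(large=(190,370),square=(292,275),oblong=(386,347),small=(579,306))
for k,p in lids.items(): print(k,"lid",plane(T,[np.array(p)/1.5],22).round())
for k,p in cont.items(): print(k,"cont",plane(T,[np.array(p)/1.5],55).round())
for k,p in dict(mug=(195,247),salt=(345,205)).items(): print(k,plane(T,[np.array(p)/1.5],80).round())
E
python3 m1.py
python3 - <<'E'
import sys; sys.path.insert(0,'.')
from rig import arm
import numpy as np
from scipy.spatial.transform import Rotation as Rt
d=arm.get_image("wrist"); s=arm.state(); R0=Rt.from_quat(s["orientation"]).as_matrix()
c=-np.array(d["R"]).T@np.array(d["t"]).ravel()
print("cam in tool",R0.T@(c-s["tool_pos"]),"\ncam axes in tool",(R0.T@np.array(d["R"]).T).round(3),d["intrinsics"],d["distortion"])
E
```

```text
T [197.4 242.3] A 1482.0 rect [473. 185.] [ 96. 138.] 89
T [330.7 238.8] A 2334.0 rect [ 468. -199.] [238. 145.] 10
T [325.7 178.1] A 756.0 rect [ 651. -194.] [93. 92.] 89
T [260.8 180.3] A 1239.5 rect [649.  -2.] [108. 110.] 19
T [247.2 105.6] A 826.0 rect [878.  34.] [103. 100.] 34
S [297.8 254.2] A 1660.5 rect [ 448. -202.] [215. 123.] 23
S [324.3 213.3] A 550.5 rect [ 648. -194.] [97. 87.] 31
S [176.9 205. ] A 968.5 rect [469. 184.] [ 98. 141.] 88
S [265.3 192. ] A 704.0 rect [646.  -2.] [115. 105.] 17
S [288.8 155.2] A 390.5 rect [863.  31.] [112.  91.] 31
oblong lid [[470. 183.]]
square lid [[650.  -4.]]
small lid [[ 650. -195.]]
large lid [[ 490. -186.]]
large cont [[462. 381.]]
square cont [[639. 187.]]
oblong cont [[500.  11.]]
small cont [[ 569. -359.]]
mug [[693. 367.]]
salt [[766.  83.]]
cam in tool [  67.36582887   -1.10364934 -142.39428957] 
cam axes in tool [[ 0.    -0.964 -0.266]
 [ 1.     0.    -0.001]
 [ 0.001 -0.266  0.964]] [[331.11326943   0.         254.20466966]
 [  0.         331.11326943 194.86783965]
 [  0.           0.           1.        ]] [-0.01407187  0.          0.          0.          0.        ]
```

Run:
```python
from rig import arm
from h import *
for i,y in enumerate((280,140,0,-140,-280)):
    try: arm.reach([610,y,300],[1,0,0,0])
    except arm.PlanningError as e: print(y,e); continue
    arm.wait(.15); d=arm.get_image("wrist"); save(d,f"w{i}.npz"); print(y,arm.state()["time_s"],arm.state()["tool_pos"].round(1),arm.state()["q"].round(2))
a=[load(f"w{i}.npz")["color"][...,::-1] for i in (0,2,4)]
cv2.imwrite("pics/w.png",cv2.resize(np.vstack([np.hstack(a[:2]),np.hstack([a[2],a[2]*0])]),(800,600),interpolation=cv2.INTER_AREA))
```

```text
280 2.2333 [609.6 280.7 299.9] [0.41 0.43 1.46 0.   1.26 1.98]
140 3.05 [610.  141.2 299.9] [0.21 0.36 1.56 0.   1.22 1.78]
0 3.8667 [610.1   1.3 299.9] [-0.02  0.33  1.6   0.    1.21  1.55]
-140 4.6833 [ 610.2 -138.7  300. ] [-0.24  0.36  1.56  0.    1.22  1.33]
-280 5.5 [ 610.3 -278.5  300.2] [-0.45  0.43  1.46  0.    1.26  1.12]
```

View pics/w.png

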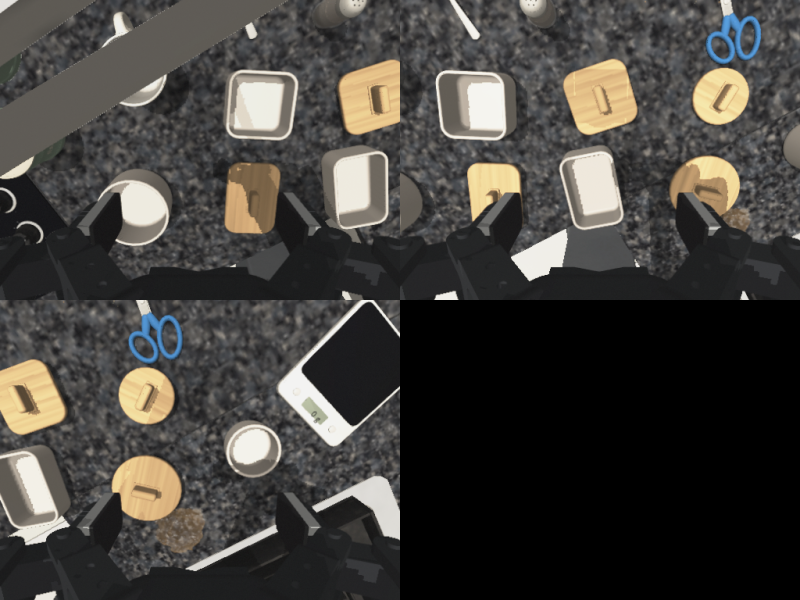

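The wrist views show all lids and containers clearly; the fingers hide only the near strip. The arm's shadow falls on the oblong and large lids. I take four more views centred on the near row, then measure everything.

```bash
cat > m2.py <<'E'
from h import *
L=dict(oblong=((470,183),22,(136,92)),square=((650,-4),22,(104,104)),small=((650,-195),22,(90,90)),large=((488,-186),22,(124,124)))
C=dict(large=((462,381),64,(120,120)),square=((639,187),60,(100,100)),oblong=((500,11),52,(132,88)),small=((569,-359),56,(86,86)))
V={n:load(n+".npz") for n in ["top0","scene0"]+[f"w{i}" for i in range(9)]}
def white(d):
    h=cv2.cvtColor(d["color"],cv2.COLOR_RGB2HSV); return cv2.inRange(h,(0,0,165),(179,60,255))
def fit(w,round_):
    w=w.astype(np.float32)
    if round_:
        (x,y),(a,b),_=cv2.fitEllipse(cv2.convexHull(w)); return np.array([x,y]),max(a,b),min(a,b),0
    c,(a,b),t=cv2.minAreaRect(w)
    if a<b: a,b,t=b,a,t-90
    return np.array(c),a,b,t   # t: direction of long side, deg
if __name__=="__main__":
  for kind,D,mask in(("lid",L,wood),("cont",C,white)):
    for k,(g,z,sz) in D.items():
        obs=[]
        for n,d in V.items():
            gp=proj(d,[[*g,z]])[0]
            if not(15<gp[0]<497 and 15<gp[1]<369): continue
            m=mask(d)
            for c in comps(m,120):
                if c.min()<2 or c[:,0].max()>509 or c[:,1].max()>381: continue
                q,a,b,t=fit(plane(d,c,z),k in("small","large"))
                if np.hypot(*(q-g))<25 and abs(a-sz[0])<8 and abs(b-sz[1])<8:
                    obs.append((n,q,a,b,t)); break
        if not obs: print(kind,k,"none"); continue
        X=tri([(V[o[0]],proj(V[o[0]],[[*o[1],z]])[0]) for o in obs])
        print(kind,k,"3D",X.round(1))
        for o in obs: print("   ",o[0],o[1].round(1),round(o[2],1),round(o[3],1),round(o[4],1))
E
python3 - <<'E'
from rig import arm
from h import *
for i,(x,y) in enumerate([(560,-186),(560,10),(550,183),(550,375)]):
    try: arm.reach([x,y,300],[1,0,0,0])
    except arm.PlanningError as e: print(y,e); continue
    arm.wait(.15); save(arm.get_image("wrist"),f"w{i+5}.npz")
print(arm.state()["time_s"])
E
python3 m2.py
python3 - <<'E'
from h import *
d=[load(f"w{i}.npz") for i in (3,5)]
def crop(d,X,s=42):
    u,v=proj(d,[X])[0].astype(int); return cv2.resize(d["color"][max(v-s,0):v+s,max(u-s,0):u+s,::-1],(390,390),interpolation=cv2.INTER_CUBIC)
cv2.imwrite("pics/crop.png",np.hstack([crop(d[0],(650,-195,22.)),crop(d[1],(488,-186,22.),52)]))
E
```

```text
9.125
lid oblong 3D [472.3 185.3  18.9]
    top0 [472.8 184.6] 138.3 96.3 -0.5
    scene0 [468.9 184.4] 141.3 98.3 -1.9
    w0 [474.  185.8] 137.7 92.8 -1.7
    w1 [473.9 185. ] 138.1 92.7 -1.7
    w6 [473.7 183.5] 136.8 93.6 -1.8
    w7 [473.3 184.6] 136.9 91.1 -1.8
    w8 [473.5 186.7] 136.6 93.5 -1.4
lid square 3D [650.4  -2.5  18.4]
    top0 [649.3  -1.9] 110.2 108.4 -71.5
    w1 [650.6  -1.4] 105.0 104.4 -71.8
    w2 [650.7  -2.6] 104.4 104.2 -72.1
    w3 [650.9  -3.8] 105.1 104.0 -71.8
    w5 [650.4  -4.2] 105.4 104.2 -72.1
    w6 [650.3  -2.5] 104.2 104.0 -71.9
    w7 [650.3  -1.2] 105.6 104.0 -71.6
lid small 3D [ 653.2 -195.7   18.1]
    top0 [ 652.  -194.5] 95.0 93.7 0
    w2 [ 653.5 -193.9] 91.4 89.7 0
    w3 [ 653.6 -195.5] 90.2 89.4 0
    w4 [ 653.5 -196.3] 90.0 89.3 0
    w5 [ 653.3 -195.6] 89.8 89.4 0
    w6 [ 653.2 -194. ] 91.3 89.5 0
lid large none
cont large 3D [466.4 388.9  62.7]
    top0 [466.3 388. ] 120.4 119.7 0
    scene0 [464.9 390.6] 118.5 117.6 0
    w0 [467.8 387.7] 118.9 117.6 0
    w7 [467.6 387.6] 118.8 117.2 0
    w8 [467.4 388.2] 119.1 117.7 0
cont square 3D [641.2 187.8  58.6]
    top0 [641.1 187.7] 101.8 100.1 88.8
    w0 [641.4 188. ] 99.4 99.4 -2.9
    w1 [641.3 187.7] 99.7 99.1 -2.3
    w2 [641.1 187. ] 99.5 99.2 -2.7
    w6 [641.1 187.1] 99.4 99.0 -2.6
    w7 [641.1 187.7] 98.8 98.5 87.0
    w8 [641.1 188.5] 99.8 99.2 87.4
cont oblong 3D [501.6  11.6  51.1]
    scene0 [499.9  13. ] 133.0 87.3 11.8
    w0 [502.   12.3] 132.1 87.0 11.4
    w2 [502.1  10.9] 131.6 87.2 11.7
    w6 [502.   10.7] 131.3 86.9 11.5
    w7 [502.6  11.9] 129.9 87.3 11.6
cont small 3D [ 571.6 -364.1   55.1]
    top0 [ 570.8 -363.6] 86.8 85.4 0
    scene0 [ 569.7 -362.5] 84.8 84.7 0
    w3 [ 572.2 -364.3] 86.1 84.9 0
    w4 [ 572.6 -364.7] 85.2 84.1 0
    w5 [ 571.9 -364.5] 85.4 84.4 0
```

View pics/crop.png

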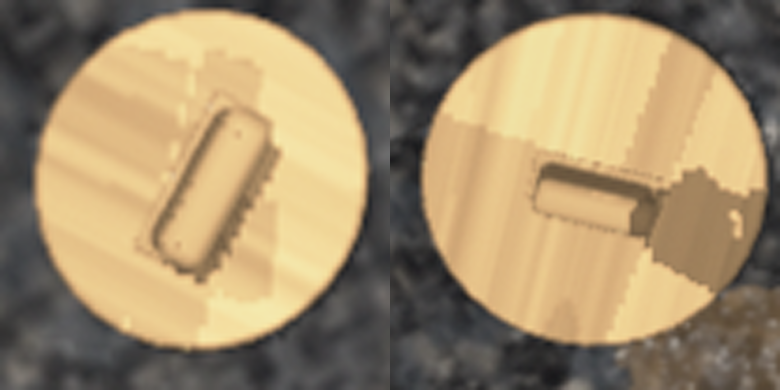

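Fits agree to about 1 mm across views and known sizes, and triangulated heights match too (lid plates about 19–22, rims within 1.5 mm). In the crop, the small lid's bar runs (245,110)→(182,262). The large lid's bar runs at about 11–13° from horizontal around (590,195), and the stain touches that lid's outline at lower right. I fit the large lid robustly and do the first pick-and-place.

```bash
cat > pp.py <<'E'
from rig import arm
import numpy as np
from scipy.spatial.transform import Rotation as Rt
def quat(deg):
    c,s=np.cos(np.radians(deg)),np.sin(np.radians(deg))
    return Rt.from_matrix([[c,s,0],[s,-c,0],[0,0,-1]]).as_quat()
def heading(deg,xy):   # bar line -> tool heading with joint 6 nearest its middle
    az=np.degrees(np.arctan2(xy[1],xy[0]))
    return min((deg-180,deg,deg+180),key=lambda t:abs(az+90-t))
def report(m): s=arm.state(); print(m,"t",round(s["time_s"],1),"tcp",s["tool_pos"].round(1),"w",round(s["grip_width"],1),"ft",s["ft_force"].round(1),"q6",round(s["q"][5],2))
def pick(xy,deg):
    q=quat(heading(deg,xy))
    arm.reach([*xy,110],q); arm.move_l([*xy,25],100); arm.wait(.15); report("down")
    arm.gripper_close(60); report("gripped")
    arm.move_l([*xy,160],150); report("lifted")
    return 8<arm.state()["grip_width"]<22
def place(xy,deg,seat):
    q=quat(heading(deg,xy)); z=seat+25
    arm.reach([*xy,160],q); arm.wait(.2); arm.move_l([*xy,z+18],120); arm.wait(.2); report("above")
    hit=arm.move_l([*xy,z-2],30,until_force=6); report(f"set {hit}")
    if arm.state()["tool_pos"][2]>z+3.5: print("HIGH, not released"); return False
    arm.let_go(); arm.move_l([*xy,150],150); report("away"); return True
E
cat > m3.py <<'E'
from m2 import *
from scipy.optimize import least_squares
for n in ("w3","w4","w5","w6","top0"):
    d=V[n]; z=22; best=None
    for c in comps(wood(d)):
        w=plane(d,c,z); w=w[np.abs(np.hypot(*(w-(488,-186)).T)-62)<14]
        if len(w)>60: best=w
    if best is None: continue
    r=least_squares(lambda p:np.hypot(best[:,0]-p[0],best[:,1]-p[1])-p[2],(488,-186,62),loss="soft_l1",f_scale=.7); print(n,r.x.round(1),len(best))
def yaw(n,X,s,scale,segs):
    d=V[n];u=proj(d,[X])[0].astype(int)-s
    for a,b in segs:
        p=plane(d,[u+np.array(a)/scale,u+np.array(b)/scale],46); v=p[1]-p[0]; print(n,round(np.degrees(np.arctan2(v[1],v[0]))%180,1))
yaw("w3",(650,-195,22.),42,390/84,[((215,125),(157,240)),((270,125),(205,270)),((245,110),(182,262))])
yaw("w5",(488,-186,22.),52,390/104,[((145,160),(270,182)),((145,212),(240,235))])
E
python3 m3.py
python3 - <<'E'
from pp import *
if pick((473.7,184.8),-1.7): place((501.9,11.5),11.6,40)
E
```

```text
w3 [ 493.5 -187.4   62. ] 266
w4 [ 493.8 -188.7   61.8] 239
w5 [ 493.3 -187.5   61.6] 255
w6 [ 493.3 -185.9   61.9] 256
top0 [ 493.7 -186.4   64.4] 111
w3 154.4
w3 157.6
w3 159.1
w5 79.6
w5 75.6
down t 13.1 tcp [474.1 185.   25.6] w 85.1 ft [ 0.2  0.5 -0.6] q6 -1.19
gripped t 13.7 tcp [473.9 184.9  25.2] w 12.7 ft [-0.5 -0.3  3.3] q6 -1.19
lifted t 14.8 tcp [473.  184.6 159.2] w 12.7 ft [ 0.6  0.3 -1.7] q6 -1.19
above t 18.2 tcp [502.5  11.5  83.8] w 12.3 ft [-0.1 -0.2 -1.3] q6 1.37
set True t 18.8 tcp [501.6  11.5  65.2] w 13.0 ft [-1.3  0.4  6.8] q6 1.37
away t 20.2 tcp [501.4  11.5 149.6] w 85.2 ft [-1.5 -0.6 -0.6] q6 1.37
```

Oblong seated: contact came at z 65.2 against 65 expected. I do the other three the same way, stopping on any anomaly.

Run:
```python
from pp import *
from h import *
ok=True
for p,a,c,b,s in [((650.5,-2.7),18.1,(641.2,187.7),-2.6,48),((653.4,-195.4),157,(572.2,-364.4),157,44),((493.4,-187.2),78,(467.5,387.9),78,52)]:
    ok=pick(p,a) and place(c,b,s)
    if not ok: print("STOP"); break
if ok:
    for i,(x,y) in enumerate([(560,350),(600,110),(600,-250)]):
        arm.reach([x,y,300],quat(0)); arm.wait(.2); save(arm.get_image("wrist"),f"f{i}.npz")
save(arm.get_image("scene"),"f3.npz")
a=[load(f"f{i}.npz")["color"][...,::-1] for i in range(4)]
cv2.imwrite("pics/final.png",cv2.resize(np.vstack([np.hstack(a[:2]),np.hstack(a[2:])]),(800,600),interpolation=cv2.INTER_AREA))
```

```text
down t 22.0 tcp [651.1  -2.7  25.8] w 85.6 ft [-0.2 -0.1 -0.6] q6 1.23
gripped t 22.6 tcp [650.7  -2.7  25.2] w 12.8 ft [ 0.5 -0.1  2.3] q6 1.23
lifted t 23.7 tcp [649.7  -2.7 158.9] w 12.8 ft [-0.4 -0.1 -1.6] q6 1.23
above t 26.9 tcp [641.9 187.9  92.1] w 12.7 ft [-0.2  0.4 -0.8] q6 -1.26
set True t 27.5 tcp [641.  187.6  73.2] w 13.0 ft [-0.9  0.5  4. ] q6 -1.26
away t 28.9 tcp [640.7 187.6 149.5] w 85.5 ft [ 0.2  0.1 -0.2] q6 -1.26
down t 31.5 tcp [ 654.  -195.6   25.9] w 85.1 ft [-0.1 -0.1  1.2] q6 -1.48
gripped t 32.1 tcp [ 653.6 -195.5   25.2] w 13.1 ft [ 0.4 -0.1  1.2] q6 -1.48
lifted t 33.2 tcp [ 652.6 -195.2  158.9] w 12.8 ft [-0.3 -0.1 -0.8] q6 -1.48
above t 36.8 tcp [ 572.8 -364.8   88.1] w 12.5 ft [-0.3  0.5 -0.2] q6 1.39
set True t 37.3 tcp [ 572.  -364.3   69.1] w 12.6 ft [ 0.4 -0.   4.4] q6 1.39
away t 38.7 tcp [ 571.7 -364.1  149.4] w 85.6 ft [-0.4  0.3  0.2] q6 1.39
down t 41.3 tcp [ 493.9 -187.4   25.7] w 85.4 ft [-1.1 -0.4 -0.2] q6 -0.18
gripped t 41.9 tcp [ 493.6 -187.2   25.2] w 12.6 ft [0.3 1.5 4.2] q6 -0.18
lifted t 43.0 tcp [ 492.7 -186.9  159.2] w 13.1 ft [-0.7 -0.1 -1.3] q6 -0.18
above t 46.1 tcp [468.  388.3  96. ] w 12.7 ft [-0.5  0.5 -1.5] q6 0.88
set True t 46.7 tcp [467.3 387.7  77.2] w 13.1 ft [ 0.2 -0.1  5.5] q6 0.88
away t 48.0 tcp [467.2 387.6 149.6] w 85.1 ft [-0.   0.4 -1. ] q6 0.88
```

View pics/final.png

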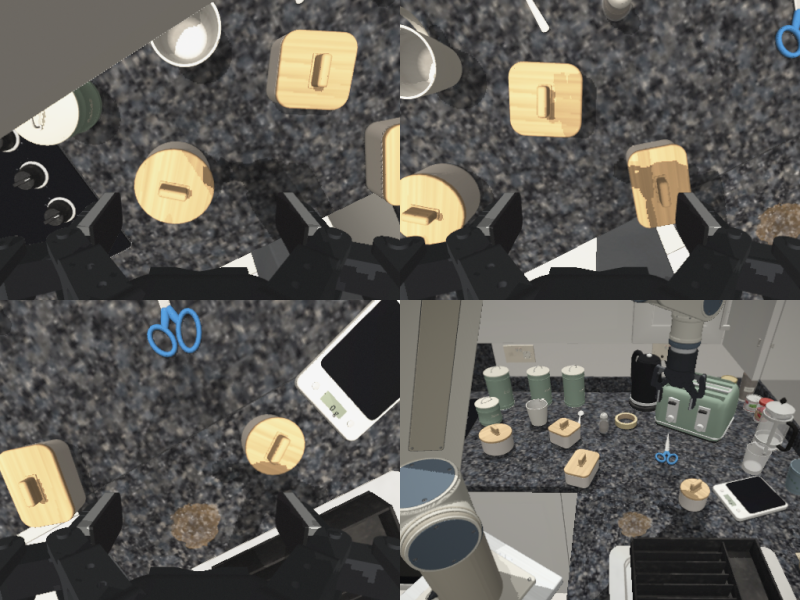

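All four lids lie flat on their containers, and the mug and shaker are untouched. I do a numeric check of lid centres and heights, then hand in.

Run:
```python
from m2 import *
from rig import arm
G=dict(large=((467.5,387.9),74,(124,124)),square=((641.2,187.7),70,(104,104)),oblong=((501.9,11.5),62,(136,92)),small=((572.2,-364.4),66,(90,90)))
save(arm.get_image("top"),"f4.npz"); F=[load(f"f{i}.npz") for i in range(5)]
worst=0;seen=set()
for k,(g,z,sz) in G.items():
    obs=[]
    for i,d in enumerate(F):
        for c in comps(wood(d)):
            if c.min()<2 or c[:,0].max()>509 or c[:,1].max()>381: continue
            q,a,b,t=fit(plane(d,c,z),k in("small","large"))
            if np.hypot(*(q-g))<20 and abs(a-sz[0])<12 and abs(b-sz[1])<12: obs.append((d,proj(d,[[*q,z]])[0])); seen.add(k); print(k,i,(q-g).round(1),round(a,1),round(b,1),round(t,1)); worst=max(worst,np.hypot(*(q-g)) if i<3 else 0)
    if len(obs)>1: print(k,"3D",tri(obs).round(1))
if worst<5 and len(seen)==4: print(arm.finish_job())
```

```text
large 0 [ 0.7 -1.3] 124.6 123.3 0
large 3 [-5.6 -2. ] 133.0 122.0 0
large 4 [-1.  -1.5] 129.2 126.6 0
large 3D [465.8 388.1  70.6]
square 0 [-1.6  0. ] 105.2 104.0 87.8
square 1 [-1.3 -1.8] 104.2 104.1 -2.6
square 3 [-7.4 -0.8] 110.2 109.7 -2.7
square 4 [-2.7 -0.9] 109.7 107.5 88.8
square 3D [638.8 187.5  67.3]
oblong 1 [ 2.1 -0.1] 136.6 92.6 11.6
oblong 3 [-3.3 -0. ] 142.4 94.6 11.1
oblong 3D [501.9  12.   59.4]
small 2 [ 0.1 -0.2] 90.6 89.5 0
small 3 [-3.8  1.4] 96.9 89.6 0
small 3D [ 571.4 -363.9   63.9]
the job is handed in; nothing more can be done
None
```

All four lids are on their own containers and the job is handed in: the wrist views put each within about 2.5 mm of the container's measured axis, and each touched down within about 0.2 mm of its expected seated height; the mug and salt shaker look undisturbed, but no verdict was returned.

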